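# Back the board indexer up one notch

### The arm

A 6-joint arm with a two-finger parallel gripper is mounted at the origin on the work surface. World frame = base frame: x ahead of the robot, y to its left, z up, the work surface at z = 0. Lengths are in m, angles in rad, forces in N, time in s.
With the tool pointing down it reaches from about 0.375 to 0.925 m from the base axis. Payload 5.7 kg.
Tool frame: the origin (TCP) lies midway between the tips of the shut fingers; the grasp point (between the pads) lies 19 mm behind it; z points along the fingers, y is the direction in which the jaws open and shut (so a half turn about z gives the same grasp; the last joint's range is limited). The gripper opens to 88 mm and grips with 3 to 60 N. Pads are 20 mm wide; open, the fingers measure 115 mm over their backs; the gripper's body (75 mm by 178 mm) begins 61 mm behind the grasp point.
Start: joints at [-1.339, 0.359, 1.51, -0, 1.272, -0.115], TCP at [0.204, -0.564, 0.223] pointing down, gripper open.
Joint ranges: [-2.97, 2.97], [-1.01, 2.36], [0.21, 2.38], [-0.96, 4.11], [0.2, 2.71], [-2.98, 2.98]. Speed limits (rad/s): [2.39, 2.39, 3.14, 3.14, 3.14, 3.14].

### API

Orientations are given as a 3x3 rotation matrix whose columns are the frame's x, y, z axes.
In Python, from station import ctrl, get_image, get_calibration, job, finder gives the robot as it stands.
- The arm moves only by the shell command python3 -m inch 'ROWS' [FORCE]. ROWS is JSON, a list that holds one entry, the list of rows, each a list of 5 numbers: the shift along the world's x, y, z in m, then the turn about the world's z in rad, then the closure, from -1 (fully open) to 1 (shut). In form: [[[x, y, z, yaw, claw], ...]]. A call has exactly 8 rows; each row is the pose to reach, as a shift and turn from the pose commanded when the call began; what a row does not reach only later rows make up. A row lasts 1/10 s, in which the tool goes at most 50 mm and 8.59 degrees, less where a joint would pass 70% of its speed; a pose out of reach is approached as far as the arm can. A call with a gripper value outside its range is refused whole. The fingers move at their own pace and stop on an object; FORCE is the grip in N (left out, the last holds). Time passes only in rows, so rows that repeat a pose let the fingers close, or fill a call up. It gives the time, the measured TCP pose, the force and the opening at its end, in the units of the state.
- ctrl.sense(): the state, without advancing time (a new reading comes with each control period).
- get_image(name): name is "side" or "top" or "wrist"; returns (picture, depth): 400x640x3 uint8, red, green, blue; 400x640 float32, m along the optical axis (not along the pixel's ray), 0 where there is no reading.
- get_calibration(name): a dict with "fx", "fy", "cx", "cy" (pixels), "dist_coeffs" ([k1, k2, p1, p2, k3] as OpenCV has them; the pictures are not rectified), "origin" and "orientation" of the camera in the world. Camera axes: x right, y up, looking along -z (the intrinsics and any distortion apply to the point x, -y, -z); pixel columns grow to the right and rows downward; lengths in m; the calibration is good to about 2 mm. A picture is of the moment at which its call begins: read the wrist's pose just before it. get_calibration takes no time and is no camera call; for the wrist camera it gives the pose at the moment of the call.
- job.hand_in(): hands the job in, once; it reports no verdict.
Trained networks look in the newest picture that a camera, given by its name, has taken for a name from the list of things; names that differ only in an ending like _2 or _b are one class to them, and where a whole thing is asked for, a point or a joint stands for the part that bears it (a point fixed in the world has none). Each returns a list of dicts, best first, with "confidence" (0 to 1); they miss things now and then, are a little off and sometimes report something else, mostly with a low value. They report only what shows in the picture. A call takes as long as a camera call.
- finder.search_frame(camera, name): "location" ([x, y, z] in m, in world coordinates, good to about 4 mm: the middle of the surface that is visible of it).
- finder.pinpoint(camera, name): "location" ([x, y, z] in m, in world coordinates, good to about 4 mm: a listed point, or the origin of a listed thing).
The state is a dict: "t": time; "q": joint angles; "qvel": joint speeds; "joint_torque": joint torques, N m; "tcp_pos": TCP position; "tool_rot": TCP orientation; "contact_force": force on the tool from outside, world axes, zero at the start; "wrist_torque": the same for the moment, N m; "gripper_width": finger opening in m.
Only numpy, scipy, OpenCV 4.12 (cv2) and the standard library are available. Lean on these libraries where they do the work, as an engineer would, in place of code of your own. Each camera call takes 0.05 s, during which the arm holds its last target.

### The job

The ratchet wheel of the board indexer has been fed one notch too far. With a fingertip push the pawl's ball-ended lever over so that the pawl lifts out of the teeth and stays up, then push one of the wheel's upright pegs to turn the wheel backward (clockwise seen from above) by one notch, and finally push the lever back so that the pawl drops down into that next notch. Push gently, do not grip anything, and leave the loose things lying where they are.

Things in the scene. Friction and masses are not known exactly. Their poses are not given: they have to be found in the camera images.
- indexer: Fixed board indexer: white base plate 260 x 240 x 12 mm (x, y, z) with a flat horizontal ratchet wheel on a vertical axle at its middle. Origin: centre of the plate's underside, at table height, on the axle line. x points from the axle to the side that carries the pawl, y runs along the lowered pawl from hinge to nose, z up.
- axle (a point): point on the wheel's axle line, 32 mm above the table (the wheel's upper face). Wheel: steel, 180 mm across; 12 saw teeth (30 degrees each, 12 mm high, tops 44 mm above the table) stand up on its rim between radius 70 and 90 mm; a 56 mm square circuit board sits at its middle, top 43 mm above the table
- wheel (a joint): turn of the wheel, rad: positive forward = counter-clockwise from above, negative backward. Starts at 0.03 to 0.10; one notch is 0.524. Pawl down: it cannot turn back past 0. Friction (0.15 N m) holds it where it is left. At -0.50 to -0.42 the raised nose is over the next notch and drops fully in; beyond -0.53 it would land on top of a tooth, short of -0.41 on a tooth's ramp
- peg0 (a point): top centre of an upright peg on the wheel: 58 mm from the axle, top 80 mm above the table, white foot 15 mm across up to 46 mm above the table, then brass 10 mm across, rim 14 mm at the top. Pegs 0 to 3 follow counter-clockwise 90 degrees apart; at wheel = 0 peg0 is at 45 degrees in the indexer's x-y plane
- peg1 (a point): as peg0, at 135 degrees
- peg2 (a point): as peg0, at 225 degrees
- peg3 (a point): as peg0, at 315 degrees
- pawl_hinge (a point): middle of the pawl's level hinge, 52 mm above the table; at x = 83, y = -55 mm in the indexer's frame. The hinge line is the indexer's x axis; an aluminium post, top 66 mm above the table, carries it on the outer side (x 96 to 108 mm)
- pawl (a joint): angle of the pawl, rad: 0 = down in the teeth (the start), 1.05 = fully up (stop). Nose and ball lever turn as one. The ball's weight tips it over: below about 0.5 it falls back down, above about 0.7 it falls on up to the stop and stays there. Half a newton at the ball moves it
- ball (a point): centre of the black ball, 26 mm across, on a 7 mm brass stem, 75 mm from the hinge. Pawl down: 37 mm to +y of the hinge and 65 mm above it (117 mm above the table); fully up: 38 mm to -y and 65 mm above the hinge. Pushing it to the indexer's -y lifts the pawl, to +y lowers it
- nose (a point): underside centre of the pawl's nose (10 mm wide along x, 8 mm along y), 51 mm from the hinge; 32 mm above the table when the pawl is down
- spare_post: loose spare peg standing on a near corner of the base plate, 15 mm across, 40 mm tall; origin under its centre
- nozzle: loose square steel hot-air nozzle on the other near corner of the plate, 34 mm square, 42 mm tall; origin under its centre
- flux_jar: loose jar with a black lid, 48 mm across, 50 mm tall, on the table beside the indexer; origin under its centre
- driver: loose screwdriver lying on the table beside the indexer, 160 mm long; origin at its underside
- chip_tray: loose grey tray with four pockets, 90 x 70 x 22 mm, on the table; origin under its centre
- bare_board: loose circuit board lying on the table beyond the indexer, 80 x 60 x 8 mm; origin under its centre
- wire_spool: loose white spool standing on end on the table beyond the indexer, 56 mm across, 40 mm tall; origin under its centre

How it is judged:
By the outcome, as a careful person would: the job done as asked, in the order asked, and still so for the second after the job is handed in, with the robot touching nothing.
It also fails if it takes over 56 s, if anything falls off the work surface, if the arm or the gripper's body presses on something with over 40 N, if the wrist force passes 120 N, or if a joint passes its speed limit or range.

## Working session

There is one attempt and no reset: what is moved stays moved. The work goes in short steps, Python scripts to look and compute and a shell command to move; the robot and the scene stay as the last step left them, time stands still between calls to the robot, and variables do not carry over. Pictures are saved under pics/ and viewed, and the job is handed in when it is done.

```bash
mkdir -p pics; ls; python3 - <<'E'
from station import ctrl,get_image,get_calibration,finder
import cv2
s=ctrl.sense();print(s['t'],s['tcp_pos'],s['tool_rot'],s['gripper_width'])
for c in ['side','top']:
    im,d=get_image(c);cv2.imwrite(f'pics/{c}0.png',im[:,:,::-1])
    k=get_calibration(c);print(c,k['origin'])
    for n in ['axle','peg0','peg1','peg2','peg3','pawl_hinge','ball','nose','indexer']:
        r=finder.pinpoint(c,n);print(n,[([round(float(v),3) for v in x['location']],round(x['confidence'],2)) for x in r[:4]])
E
```

```text
pics
0.0 [ 0.20379025 -0.56361015  0.22183483] [[ 9.40438159e-01  3.39964528e-01 -4.34260195e-04]
 [ 3.39964755e-01 -9.40436558e-01  1.74511541e-03]
 [ 1.84883171e-04 -1.78880628e-03 -9.99998383e-01]] 0.08799752071419707
side [0.12702944 0.66863    0.93518934]
axle [([0.512, -0.019, 0.03], 0.93), ([0.649, 0.117, 0.002], 0.55)]
peg0 [([0.492, -0.069, 0.081], 0.93), ([0.564, -0.033, 0.08], 0.71), ([0.455, 0.004, 0.077], 0.66), ([0.531, 0.039, 0.077], 0.61)]
peg1 [([0.492, -0.069, 0.081], 0.93), ([0.564, -0.033, 0.08], 0.71), ([0.455, 0.004, 0.077], 0.66), ([0.531, 0.039, 0.077], 0.61)]
peg2 [([0.492, -0.069, 0.081], 0.93), ([0.564, -0.033, 0.08], 0.71), ([0.455, 0.004, 0.077], 0.66), ([0.531, 0.039, 0.077], 0.61)]
peg3 [([0.492, -0.069, 0.081], 0.93), ([0.564, -0.033, 0.08], 0.71), ([0.455, 0.004, 0.077], 0.66), ([0.531, 0.039, 0.077], 0.61)]
pawl_hinge [([0.611, -0.029, 0.056], 0.93)]
ball [([0.594, 0.005, 0.116], 0.56)]
nose [([0.589, 0.014, 0.03], 0.66)]
indexer [([0.509, -0.013, 0.004], 0.74), ([0.564, -0.031, 0.083], 0.68)]
top [0.39461795 0.08778099 1.06415603]
axle [([0.51, -0.015, 0.028], 0.69)]
peg0 [([0.562, -0.03, 0.078], 0.91), ([0.53, 0.036, 0.082], 0.9), ([0.454, 0.003, 0.08], 0.64), ([0.491, -0.071, 0.081], 0.6)]
peg1 [([0.562, -0.03, 0.078], 0.91), ([0.53, 0.036, 0.082], 0.9), ([0.454, 0.003, 0.08], 0.64), ([0.491, -0.071, 0.081], 0.6)]
peg2 [([0.562, -0.03, 0.078], 0.91), ([0.53, 0.036, 0.082], 0.9), ([0.454, 0.003, 0.08], 0.64), ([0.491, -0.071, 0.081], 0.6)]
peg3 [([0.562, -0.03, 0.078], 0.91), ([0.53, 0.036, 0.082], 0.9), ([0.454, 0.003, 0.08], 0.64), ([0.491, -0.071, 0.081], 0.6)]
pawl_hinge [([0.608, -0.03, 0.051], 0.79), ([0.718, -0.013, -0.002], 0.7), ([0.593, -0.0, 0.115], 0.65)]
ball [([0.593, 0.001, 0.116], 0.81), ([0.608, -0.033, 0.05], 0.27)]
nose [([0.584, 0.018, 0.033], 0.64), ([0.532, 0.039, 0.079], 0.41)]
indexer [([0.505, -0.012, 0.0], 0.8)]
```

View pics/side0.png

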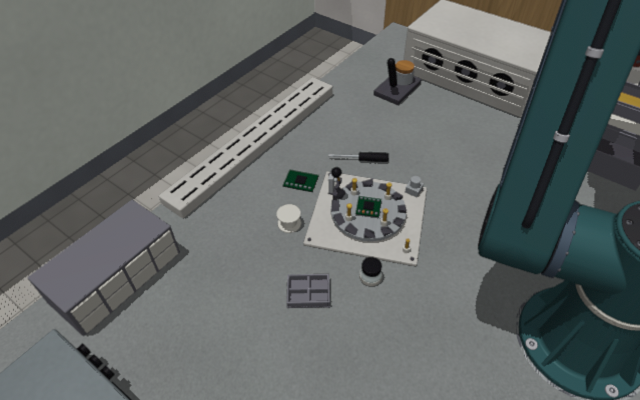

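View pics/top0.png

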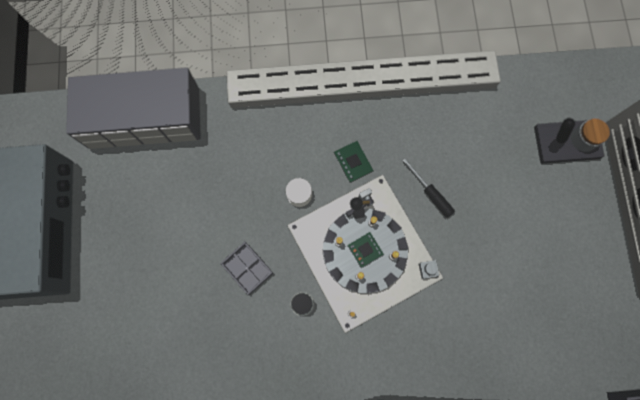

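```bash
cat > h.py <<'E'
import numpy as np
A=np.array([0.5102,-0.0165])
def fit(h,b):
    pass
E
python3 - <<'E'
import numpy as np
from scipy.optimize import least_squares
pegs=np.array([[.5625,-.0315],[.5305,.0375],[.4545,.0035],[.4915,-.070]])
c=pegs.mean(0);print('axle',c,np.linalg.norm(pegs-c,axis=1),np.degrees(np.arctan2(*(pegs-c).T[::-1])))
H=np.array([.6095,-.0297]);B=np.array([.5935,.003]);N=np.array([.5865,.016])
def f(p):
    R=np.array([[np.cos(p[2]),-np.sin(p[2])],[np.sin(p[2]),np.cos(p[2])]])
    P=lambda v:R@np.array(v)+p[:2]
    return np.r_[P([83,-55])/1-0 if 0 else P([.083,-.055])-H,P([.083,-.018])-B,P([.083,-.004])-N,2*(p[:2]-c)]
r=least_squares(f,[.51,-.016,.4]);print(r.x,np.degrees(r.x[2]),r.fun.round(4))
E
```

```text
axle [ 0.50975  -0.015125] [0.05523317 0.05656813 0.05830483 0.05783017] [ -17.24572979   68.48071764  161.37082894 -108.39578562]
[ 0.51003646 -0.01520119  0.435411  ] 24.947212634665643 [-0.001  -0.0004 -0.0006  0.0005  0.0005  0.0002  0.0006 -0.0002]
```

The top picture shows the plate centred at about (367,250) px. The ball is near (357,207), the pegs are around the board, the spare post is at (352,315) and the nozzle at (430,270). The network points agree with the given geometry, with indexer yaw about 25°. Next I'll shut the fingers and go above the wheel for a close wrist view.

```bash
python3 -m inch '[[[0.02,0.04,0.02,0,1],[0.04,0.08,0.04,0,1],[0.06,0.12,0.06,0,1],[0.08,0.16,0.08,0,1],[0.10,0.20,0.10,0,1],[0.12,0.24,0.12,0,1],[0.14,0.28,0.13,0,1],[0.16,0.32,0.13,0,1]]]' 10
python3 -m inch '[[[0.02,0.04,0,0,1],[0.04,0.08,0,0,1],[0.06,0.12,0,0,1],[0.08,0.15,0,0,1],[0.10,0.18,0,0.05,1],[0.12,0.21,0,0.09,1],[0.14,0.21,0,0.09,1],[0.14,0.21,0,0.09,1]]]'
python3 - <<'E'
from station import ctrl,get_image,get_calibration,finder
import cv2,numpy as np
k=get_calibration('wrist');print(k)
im,d=get_image('wrist');cv2.imwrite('pics/w1.png',im[:,:,::-1]);np.savez('w1.npz',im=im,d=d,k=k)
s=ctrl.sense();print(s['t'],s['tcp_pos'],s['tool_rot'][:2],s['gripper_width'])
for n in ['axle','peg0','pawl_hinge','ball','nose']:
        r=finder.pinpoint('wrist',n);print(n,[([round(float(v),4) for v in x['location']],round(x['confidence'],2)) for x in r[:4]])
E
```

```text
t: 1.8
tcp_pos: [0.3652, -0.2433, 0.3547]
tool_rot: [[0.941, 0.34, 0.003], [0.34, -0.941, -0.003], [0.002, 0.004, -1.0]]
contact_force: [1.3, 0.0, -0.2]
gripper_width: 0.0274
t: 2.6
tcp_pos: [0.5058, -0.0334, 0.3524]
tool_rot: [[0.905, 0.425, 0.001], [0.425, -0.905, -0.0], [0.001, 0.0, -1.0]]
contact_force: [-0.4, 0.7, -0.1]
gripper_width: 0.0008
{'fx': 329.02484549308906, 'fy': 329.02484549308906, 'cx': 318.46224172555776, 'cy': 202.98258912630146, 'dist_coeffs': array([-0.03058524,  0.        ,  0.        ,  0.        ,  0.        ]), 'origin': array([ 0.56425071, -0.00509259,  0.51444238]), 'orientation': array([[ 4.24352127e-01,  8.79711692e-01,  2.14552118e-01],
       [-9.05497200e-01,  4.12188177e-01,  1.00874810e-01],
       [ 3.04903808e-04, -2.37082782e-01,  9.71489404e-01]])}
2.65 [ 0.50438327 -0.03387134  0.35235546] [[ 9.05573541e-01  4.24188930e-01 -5.59588637e-04]
 [ 4.24188997e-01 -9.05573683e-01  1.81886764e-06]] 0.00016197524538824664
axle [([0.5081, -0.0202, 0.0336], 0.75)]
peg0 [([0.4529, 0.0055, 0.081], 0.78), ([0.5688, -0.032, 0.0774], 0.64), ([0.5302, 0.0425, 0.0737], 0.6)]
pawl_hinge [([0.6092, -0.0331, 0.0554], 0.78)]
ball [([0.5866, 0.0053, 0.1187], 0.83)]
nose [([0.5884, 0.0123, 0.0319], 0.97), ([0.4892, -0.0697, 0.0816], 0.67)]
```

View pics/w1.png

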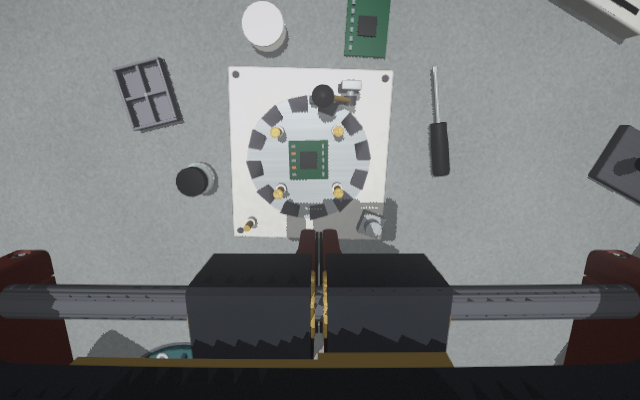

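The wrist view shows the plate corners at about (229,67), (393,71) and (233,237), the ball at (323,96), the hinge post at (350,88) and the peg tops at (276,132), (338,131), (280,190) and (338,190). I'll measure the plate yaw and peg angles from it.

```bash
cat > h.py <<'E'
import numpy as np,cv2
def ray(k,uv,z):
    K=np.array([[k['fx'],0,k['cx']],[0,k['fy'],k['cy']],[0,0,1]])
    p=cv2.undistortPoints(np.array(uv,float).reshape(-1,1,2),K,k['dist_coeffs'])[:,0]
    R=np.array(k['orientation']);o=np.array(k['origin'])
    d=np.c_[p[:,0],-p[:,1],-np.ones(len(p))]@R.T
    return o+d*((z-o[2])/d[:,2])[:,None]
def proj(k,P):
    K=np.array([[k['fx'],0,k['cx']],[0,k['fy'],k['cy']],[0,0,1]])
    R=np.array(k['orientation']);o=np.array(k['origin'])
    c=(np.atleast_2d(P)-o)@R; c=c*[1,-1,-1]
    return cv2.projectPoints(c.reshape(-1,1,3),np.zeros(3),np.zeros(3),K,k['dist_coeffs'])[0][:,0]
E
python3 - <<'E'
import numpy as np,cv2
from h import *
f=np.load('w1.npz',allow_pickle=True);im,d,k=f['im'],f['d'],f['k'].item()
g=cv2.cvtColor(im,cv2.COLOR_RGB2GRAY).astype(float)
def sub(prof):
    gr=np.abs(np.diff(cv2.GaussianBlur(prof.reshape(1,-1),(0,0),1).ravel()));i=gr.argmax()
    w=gr[max(i-2,0):i+3];return (np.arange(max(i-2,0),max(i-2,0)+len(w))*w).sum()/w.sum()+.5
L=[(220+sub(g[v,220:243]),v) for v in range(85,225,4)]
R=[(378+sub(g[v,378:400]),v) for v in range(82,190,4)]
T=[(u,58+sub(g[58:76,u])) for u in range(245,380,4)]
for n,e in (('L',L),('R',R),('T',T)):
    P=ray(k,e,.012)[:,:2];vx,vy,x,y=cv2.fitLine(P.astype(np.float32),cv2.DIST_HUBER,0,.001,.001).ravel()
    res=(P-[x,y])@[-vy,vx];print(n,np.degrees(np.arctan2(vy,vx)),(x,y),res.std())
z=im[40:260,220:400];cv2.imwrite('pics/w1z.png',cv2.resize(z,None,fx=3.3,fy=2.7*1,interpolation=cv2.INTER_CUBIC)[:,:,::-1] if 0 else cv2.resize(z,None,fx=2.7,fy=2.7,interpolation=cv2.INTER_CUBIC)[:,:,::-1])
E
```

```text
L 23.690605 (np.float32(0.44844016), np.float32(0.08845069)) 0.00029300971279801435
R 23.48808 (np.float32(0.5795282), np.float32(-0.11284476)) 0.0002181815484328405
T -66.393326 (np.float32(0.62593853), np.float32(0.045601137)) 0.00026063796950549095
```

View pics/w1z.png

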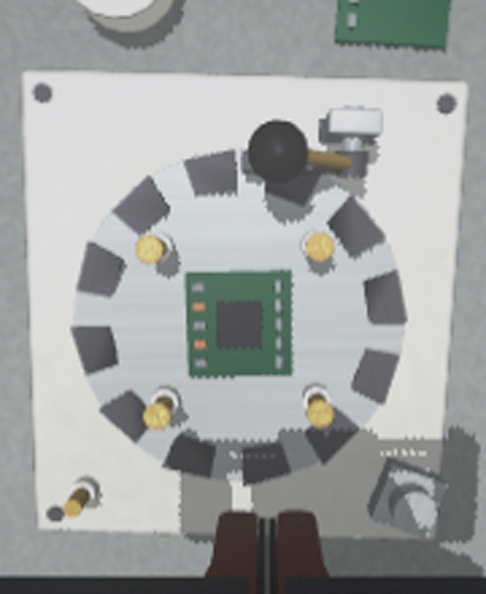

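```bash
cat >> h.py <<'E'
YAW=np.radians(23.6);C=np.array([.510,-.0142])
U=np.array([np.cos(YAW),np.sin(YAW)]);V=np.array([-U[1],U[0]])
def W(x,y): return C+U*x/1000+V*y/1000
E
python3 - <<'E'
import numpy as np
from h import *
f=np.load('w1.npz',allow_pickle=True);k=f['k'].item();im=f['im']
pts=[(149,249),(319,246),(320,411),(157,413)]
uv=np.array(pts)/2.7+[220,40]
P=ray(k,uv,.08)[:,:2];c=P.mean(0)
print(P.round(4),c,np.linalg.norm(P-c,axis=1),np.degrees(np.arctan2(*(P-c).T[::-1]))-23.6)
# refined centre via peg mean & plate; ball
b=ray(k,np.array([[277,152]])/2.7+[220,40],.117)[0,:2];print('ball',b,'exp',W(83,-18))
print('hinge',W(83,-55))
E
```

```text
[[ 0.5299  0.0405]
 [ 0.5657 -0.0327]
 [ 0.4933 -0.0684]
 [ 0.4578  0.005 ]] [ 0.51166864 -0.01389174] [0.05734168 0.05717268 0.05747727 0.05705557] [  47.88769074  -42.77384738 -132.23078024  137.08874189]
ball [0.59342237 0.003173  ] exp [0.59326439 0.00253444]
hinge [ 0.6080773  -0.03137098]
```

Measured: indexer centre (0.510, -0.014), yaw 23.6° and wheel about +0.044 rad, so the wheel has to turn back about 0.50 rad. I'll go down on the ball's +y side.

```bash
python3 -m inch '[[[0.02,0.02,0,-0.03,1],[0.04,0.04,-0.02,-0.03,1],[0.06,0.06,-0.05,-0.03,1],[0.073,0.075,-0.09,-0.03,1],[0.073,0.075,-0.13,-0.03,1],[0.073,0.075,-0.17,-0.03,1],[0.073,0.075,-0.20,-0.03,1],[0.073,0.075,-0.20,-0.03,1]]]'
python3 -m inch '[[[0,0,-0.02,0,1],[0,0,-0.04,0,1],[0,0,-0.04,0,1],[0,0,-0.04,0,1],[0,0,-0.04,0,1],[0,0,-0.04,0,1],[0,0,-0.04,0,1],[0,0,-0.04,0,1]]]'
python3 - <<'E'
from station import ctrl,get_image
import cv2
for c in ('side','wrist'):
    im,d=get_image(c); z=im[140:280,260:440] if c=='side' else im
    cv2.imwrite(f'pics/{c}2.png',cv2.resize(z,None,fx=4 if c=='side' else 1,fy=4 if c=='side' else 1)[:,:,::-1])
E
```

```text
t: 3.7
tcp_pos: [0.573, 0.0404, 0.1488]
tool_rot: [[0.919, 0.395, -0.009], [0.395, -0.919, 0.0], [-0.008, -0.004, -1.0]]
contact_force: [-0.8, 0.3, -0.3]
gripper_width: 0.0005
t: 4.5
tcp_pos: [0.5772, 0.0408, 0.1131]
tool_rot: [[0.918, 0.396, 0.001], [0.396, -0.918, 0.0], [0.001, 0.0, -1.0]]
contact_force: [0.2, -0.6, 0.0]
gripper_width: 0.0007
```

View pics/side2.png

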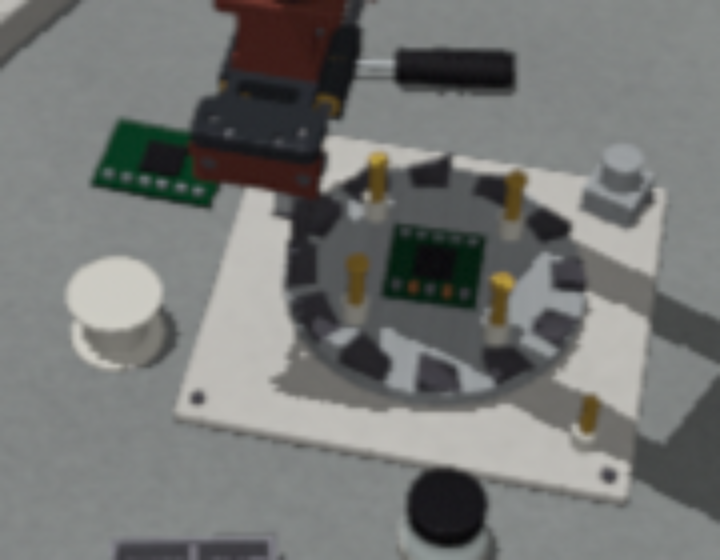

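View pics/wrist2.png

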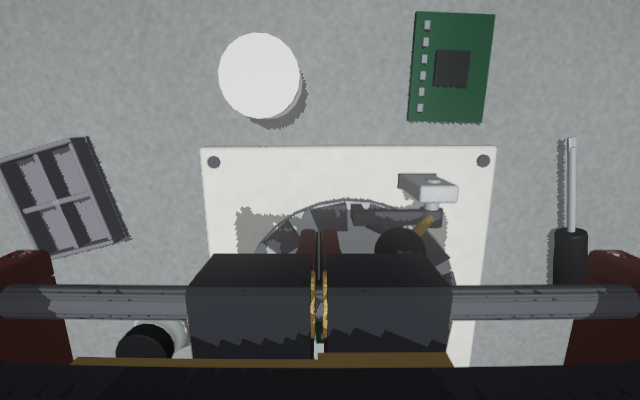

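The wrist view shows the shut fingertips at (318,240), clear on the +y side of the black ball at (400,242). I'll push slowly along -y.

```bash
python3 -m inch '[[[0.002,-0.0046,0,0,1],[0.004,-0.0092,0,0,1],[0.006,-0.0137,0,0,1],[0.008,-0.0183,0,0,1],[0.010,-0.0229,0,0,1],[0.012,-0.0275,0,0,1],[0.014,-0.0321,0,0,1],[0.016,-0.0367,0,0,1]]]'
python3 -m inch '[[[0.002,-0.0046,0,0,1],[0.004,-0.0092,0,0,1],[0.006,-0.0137,0,0,1],[0.008,-0.0183,0,0,1],[0.010,-0.0229,0,0,1],[0.012,-0.0275,0,0,1],[0.014,-0.0321,0,0,1],[0.0145,-0.0335,0,0,1]]]'
python3 - <<'E'
from station import ctrl,get_image
import cv2
for c in ('side','wrist'):
    im,d=get_image(c); z=im[140:280,260:440] if c=='side' else im
    cv2.imwrite(f'pics/{c}3.png',cv2.resize(z,None,fx=4 if c=='side' else 1,fy=4 if c=='side' else 1)[:,:,::-1])
E
```

```text
t: 5.4
tcp_pos: [0.5931, 0.0036, 0.1126]
tool_rot: [[0.918, 0.396, -0.0], [0.396, -0.918, -0.0], [-0.0, 0.0, -1.0]]
contact_force: [0.1, 0.8, 0.3]
gripper_width: 0.0003
t: 6.2
tcp_pos: [0.6078, -0.03, 0.1126]
tool_rot: [[0.919, 0.395, 0.0], [0.395, -0.919, -0.0], [0.0, 0.0, -1.0]]
contact_force: [0.3, -0.3, -0.1]
gripper_width: 0.0005
```

View pics/side3.png

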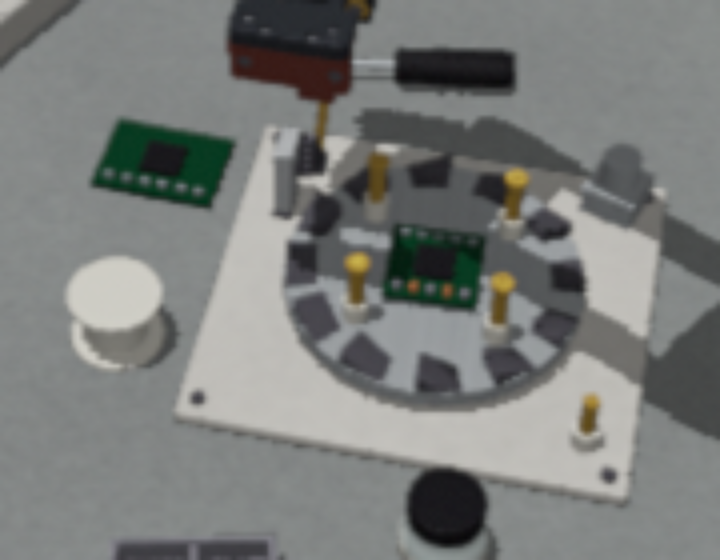

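View pics/wrist3.png

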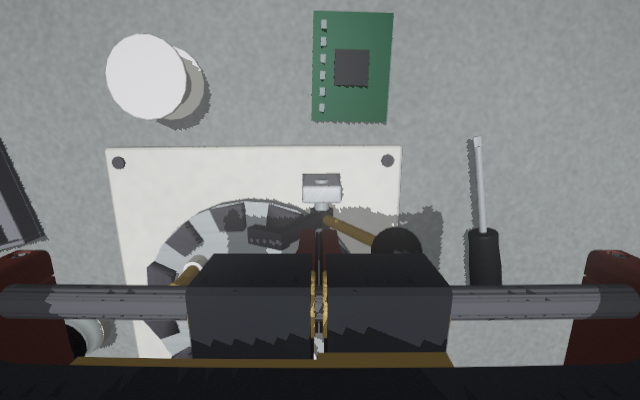

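The pawl is up. In the side view the stem leans away at (322,125) and the nose is off the wheel. The wrist view shows the ball at (398,243) with the finger clear of it. I'll rise, turn the tool and go behind peg1, far from the pawl.

```bash
python3 -m inch '[[[0,0,0.03,0,1],[0,0,0.06,0,1],[0,0,0.09,0.07,1],[-0.04,0.002,0.09,0.20,1],[-0.08,0.004,0.09,0.33,1],[-0.12,0.006,0.09,0.46,1],[-0.16,0.008,0.09,0.58,1],[-0.169,0.0085,0.09,0.582,1]]]'
python3 -m inch '[[[0,0,0,0,1],[0,0,-0.01,0,1],[0,0,-0.03,0,1],[0,0,-0.06,0,1],[0,0,-0.08,0,1],[0,0,-0.10,0,1],[0,0,-0.10,0,1],[0,0,-0.10,0,1]]]'
python3 - <<'E'
from station import ctrl,get_image,get_calibration
import cv2,numpy as np
for c in ('side','wrist','top'):
    k=get_calibration(c)
    im,d=get_image(c); z=im if c=='wrist' else im[140:280,260:440] if c=='side' else im[160:340,280:460]
    f=1 if c=='wrist' else 3.3
    cv2.imwrite(f'pics/{c}4.png',cv2.resize(z,None,fx=f,fy=f)[:,:,::-1])
E
```

```text
t: 7.1
tcp_pos: [0.433, -0.0199, 0.202]
tool_rot: [[0.547, 0.837, -0.004], [0.837, -0.547, 0.001], [-0.002, -0.004, -1.0]]
contact_force: [0.9, -0.8, -0.5]
gripper_width: 0.0008
t: 7.9
tcp_pos: [0.4393, -0.021, 0.1021]
tool_rot: [[0.55, 0.835, -0.001], [0.835, -0.55, 0.0], [-0.0, -0.001, -1.0]]
contact_force: [-0.1, 0.2, 0.0]
gripper_width: 0.0004
```

View pics/side4.png

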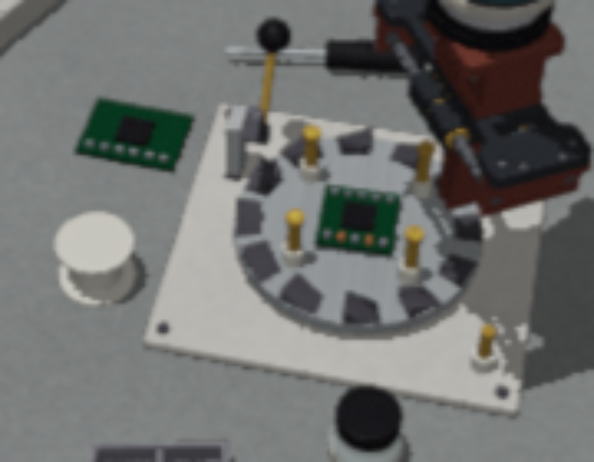

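View pics/wrist4.png

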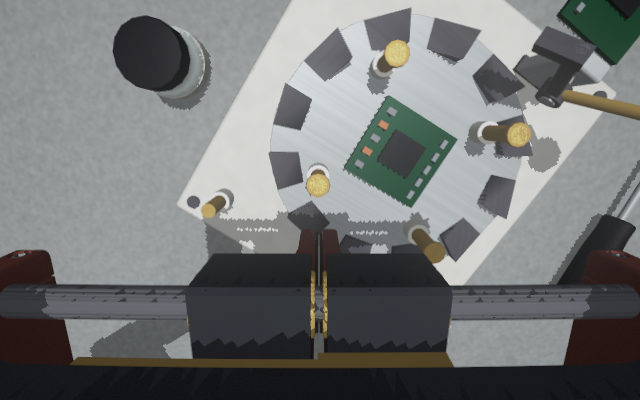

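View pics/top4.png

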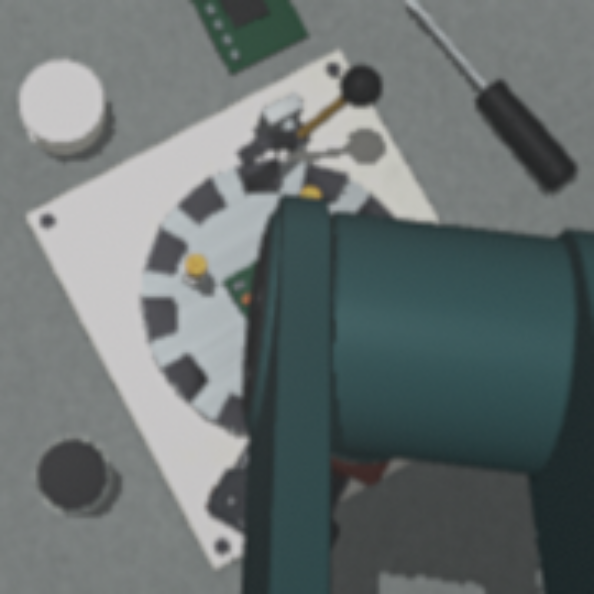

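Peg1 shows at (318,184) in the wrist view, directly ahead of the tip. The ball stays up at (360,85) in the top crop. I'll go down and push along 56.65° in small steps, stopping short at first.

```bash
python3 -m inch '[[[0,0,-0.02,0,1],[0,0,-0.035,0,1],[0,0,-0.045,0,1],[0,0,-0.045,0,1],[0,0,-0.045,0,1],[0.0022,0.0033,-0.045,0,1],[0.0044,0.0067,-0.045,0,1],[0.0055,0.0084,-0.045,0,1]]]'
python3 -m inch '[[[0.0016,0.0025,0,0,1],[0.0033,0.005,0,0,1],[0.005,0.0075,0,0,1],[0.0066,0.010,0,0,1],[0.0082,0.0125,0,0,1],[0.010,0.015,0,0,1],[0.0115,0.0175,0,0,1],[0.0115,0.0175,0,0,1]]]'
cat > m.py <<'E'
from station import ctrl,get_image,get_calibration,finder
import cv2,sys,numpy as np
t=sys.argv[1]
k=get_calibration('wrist');im,d=get_image('wrist');np.savez(f'w{t}.npz',im=im,d=d,k=k)
cv2.imwrite(f'pics/wrist{t}.png',im[:,:,::-1])
s=ctrl.sense();print(s['t'],s['tcp_pos'])
for c in ['side','top']:
    kk=get_calibration(c);i2,d2=get_image(c);np.savez(f'{c}{t}.npz',im=i2,d=d2,k=kk)
    z=i2[140:280,260:440] if c=='side' else i2[160:340,280:460]
    cv2.imwrite(f'pics/{c}{t}.png',cv2.resize(z,None,fx=3.3,fy=3.3,interpolation=cv2.INTER_CUBIC)[:,:,::-1])
    r=finder.pinpoint(c,'peg0')
    for x in r[:5]:
        v=np.array(x['location'])[:2]-[.5105,-.014]
        print(c,np.round(x['location'],4),round(x['confidence'],2),np.linalg.norm(v).round(4),(np.degrees(np.arctan2(v[1],v[0]))-23.6).round(2))
E
python3 m.py 5
```

```text
t: 8.85
tcp_pos: [0.4447, -0.0122, 0.0581]
tool_rot: [[0.549, 0.836, 0.001], [0.836, -0.549, -0.0], [0.001, 0.001, -1.0]]
contact_force: [0.2, -0.2, -0.3]
gripper_width: 0.0006
t: 9.65
tcp_pos: [0.4553, 0.0054, 0.0574]
tool_rot: [[0.55, 0.835, -0.001], [0.835, -0.55, 0.0], [0.0, -0.001, -1.0]]
contact_force: [-3.5, -0.6, -0.8]
gripper_width: 0.0005
9.7 [0.45536732 0.00529465 0.05743774]
side [ 0.5537 -0.049   0.0855] 0.78 0.0556 -62.61
side [0.5474 0.0275 0.0782] 0.69 0.0555 24.76
top [ 0.5514 -0.0478  0.0774] 0.85 0.0531 -63.17
top [0.551  0.0276 0.0789] 0.82 0.0581 22.17
```

View pics/side5.png

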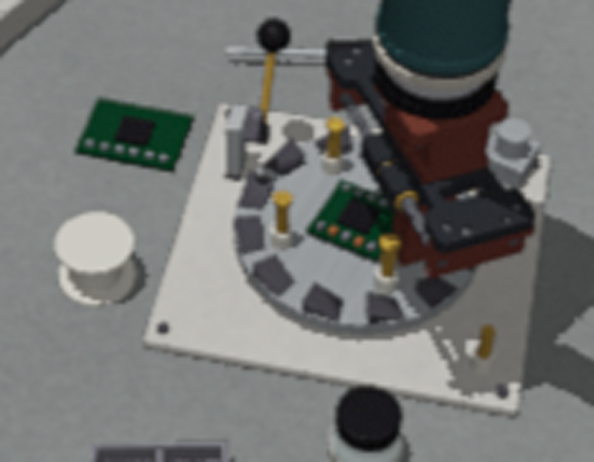

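View pics/wrist5.png

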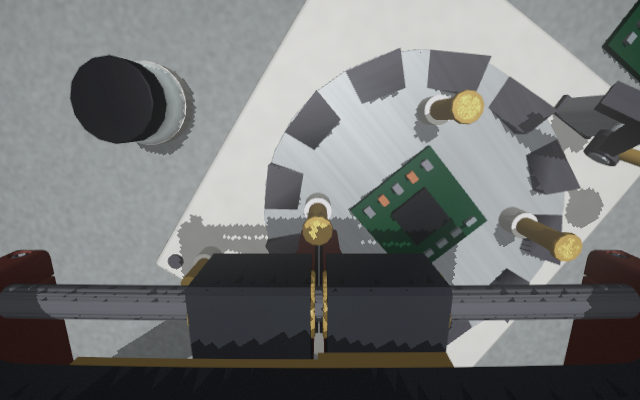

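```bash
cat > a.py <<'E'
import numpy as np,sys,json
from h import *
f=np.load(sys.argv[1],allow_pickle=True);k=f['k'].item()
P=ray(k,json.loads(sys.argv[2]),float(sys.argv[3]) if len(sys.argv)>3 else .08)[:,:2]
A=np.array([.5105,-.014])
for p in P:
    v=p-A;a=np.degrees(np.arctan2(v[1],v[0]))-23.6
    print(p.round(4),np.linalg.norm(v).round(4),a.round(2),'wheel',(((a-45+45)%90)-45).round(2))
E
python3 a.py w5.npz '[[468,107],[567,247],[318,232]]'
python3 - <<'E'
import cv2,numpy as np
im=np.load('w5.npz',allow_pickle=True)['im'];cv2.imwrite('pics/w5z.png',cv2.resize(im[40:280,250:600],None,fx=2.2,fy=2.2,interpolation=cv2.INTER_CUBIC)[:,:,::-1])
E
```

```text
[0.5456 0.0319] 0.0578 28.97 wheel -16.03
[ 0.556  -0.0485] 0.0571 -60.76 wheel -15.76
[0.4645 0.0208] 0.0576 119.27 wheel -15.73
```

View pics/w5z.png

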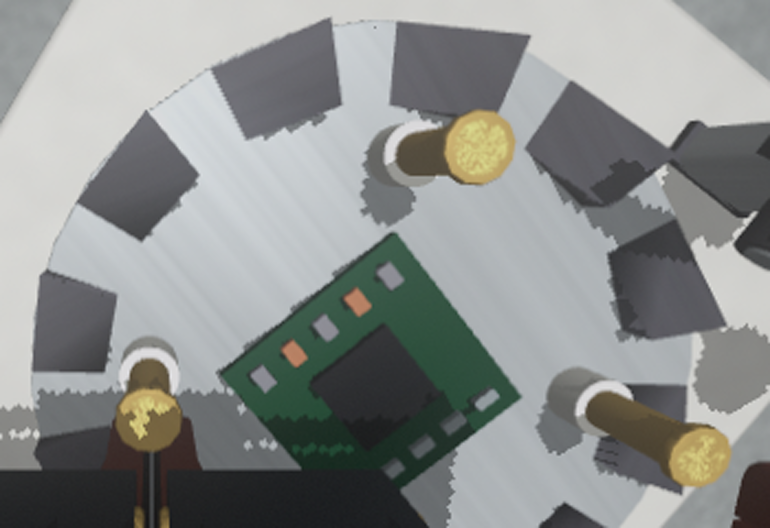

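View pics/top5.png

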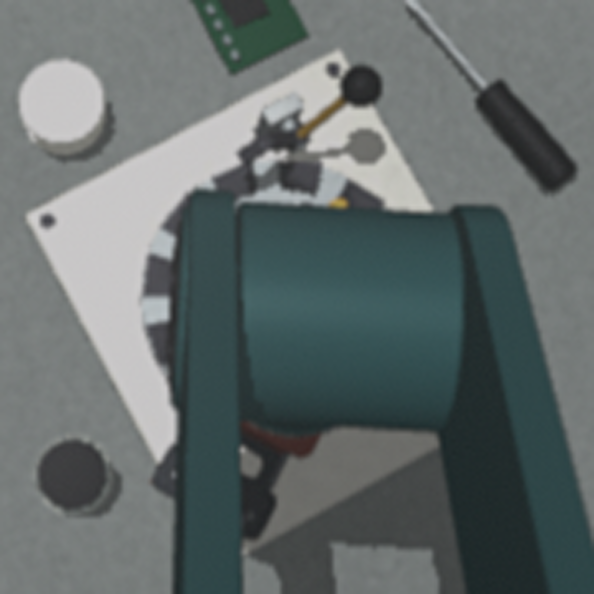

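All three visible pegs give the wheel at about -15.8° (-0.276 rad), which agrees with the finger geometry. The target is -26.4°, so I push about 10 mm more.

```bash
python3 -m inch '[[[0.0010,0.0016,0,0,1],[0.0020,0.0030,0,0,1],[0.003,0.0045,0,0,1],[0.004,0.006,0,0,1],[0.005,0.0075,0,0,1],[0.0055,0.0083,0,0,1],[0.0055,0.0083,0,0,1],[0.0055,0.0083,0,0,1]]]'
python3 m.py 6
python3 - <<'E'
import cv2,numpy as np
im=np.load('w6.npz',allow_pickle=True)['im'];cv2.imwrite('pics/w6z.png',cv2.resize(im[40:280,250:600],None,fx=2.2,fy=2.2,interpolation=cv2.INTER_CUBIC)[:,:,::-1])
E
```

```text
t: 10.7
tcp_pos: [0.4616, 0.0133, 0.0578]
tool_rot: [[0.55, 0.835, 0.001], [0.835, -0.55, 0.0], [0.001, 0.001, -1.0]]
contact_force: [-0.4, -1.1, -0.9]
gripper_width: 0.0006
10.75 [0.46158946 0.01327833 0.05777243]
side [0.4744 0.0291 0.0796] 0.92 0.0562 106.35
side [ 0.5483 -0.0565  0.0831] 0.66 0.0569 -71.95
side [0.6456 0.1173 0.0021] 0.63 0.1884 20.58
side [0.5546 0.0217 0.0788] 0.56 0.0567 15.39
top [0.5568 0.0239 0.0779] 0.96 0.0598 15.7
top [ 0.5434 -0.0539  0.0787] 0.87 0.0517 -74.09
```

View pics/w6z.png

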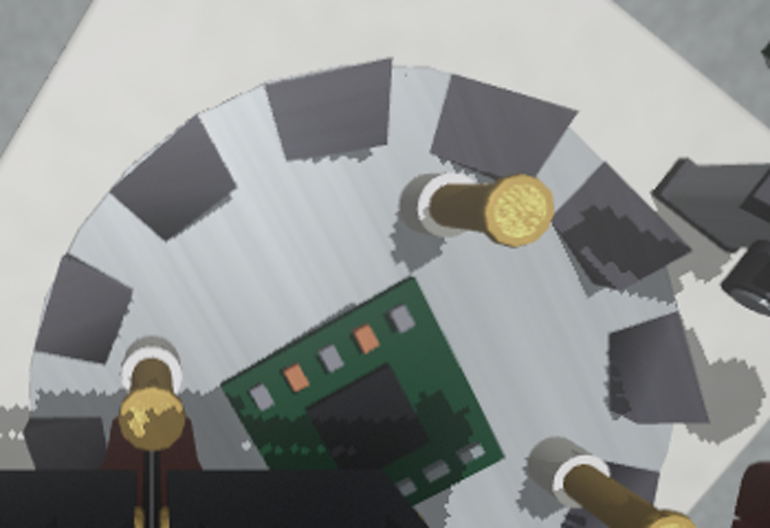

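```bash
python3 a.py w6.npz '[[486.1,135.6],[318.9,230.5]]'
```

```text
[0.5532 0.0251] 0.0579 18.85 wheel -26.15
[0.4715 0.0289] 0.058 108.67 wheel -26.33
```

Two pegs give -26.2° (-0.458 rad), in the middle of the -0.50 to -0.42 window. I'll back off, rise and look again before going to the ball's far side.

```bash
python3 -m inch '[[[-0.002,-0.003,0,0,1],[-0.006,-0.009,0,0,1],[-0.006,-0.009,0,0,1],[-0.006,-0.009,0.03,0,1],[-0.006,-0.009,0.06,0,1],[-0.006,-0.009,0.10,0,1],[-0.006,-0.009,0.14,0,1],[-0.006,-0.009,0.14,0,1]]]'
python3 m.py 7
python3 -m inch '[[[0.02,-0.012,0,-0.10,1],[0.05,-0.03,0,-0.22,1],[0.09,-0.053,0,-0.34,1],[0.125,-0.074,0,-0.46,1],[0.16,-0.094,0,-0.57,1],[0.185,-0.109,0,-0.582,1],[0.185,-0.109,0,-0.582,1],[0.185,-0.109,0,-0.582,1]]]'
python3 m.py 8
```

```text
t: 11.75
tcp_pos: [0.4586, 0.0037, 0.2025]
tool_rot: [[0.55, 0.835, 0.01], [0.835, -0.55, -0.001], [0.004, 0.009, -1.0]]
contact_force: [0.6, -0.3, 0.4]
gripper_width: 0.0007
11.8 [0.45700182 0.00385962 0.20007576]
side [0.4717 0.0272 0.0823] 0.74 0.0566 109.68
side [ 0.471  -0.0541  0.0831] 0.74 0.0563 -158.17
side [ 0.5472 -0.0553  0.081 ] 0.56 0.0553 -71.98
top [0.556  0.0209 0.0804] 0.9 0.0573 13.89
t: 12.8
tcp_pos: [0.6388, -0.1046, 0.1952]
tool_rot: [[0.918, 0.395, -0.004], [0.395, -0.918, 0.001], [-0.003, -0.003, -1.0]]
contact_force: [0.6, 0.5, -0.2]
gripper_width: 0.0007
12.85 [ 0.63821119 -0.10413118  0.19566787]
side [0.4732 0.0279 0.0802] 0.61 0.0561 108.08
side [ 0.4685 -0.053   0.08  ] 0.6 0.0573 -160.72
side [0.5555 0.0242 0.0752] 0.56 0.059 16.73
top [ 0.5439 -0.0547  0.0776] 0.8 0.0527 -74.23
top [ 0.4644 -0.054   0.0789] 0.75 0.061 -162.65
top [0.5549 0.0191 0.0819] 0.7 0.0554 13.1
top [0.4712 0.0304 0.0816] 0.57 0.0593 107.91
```

View pics/wrist7.png

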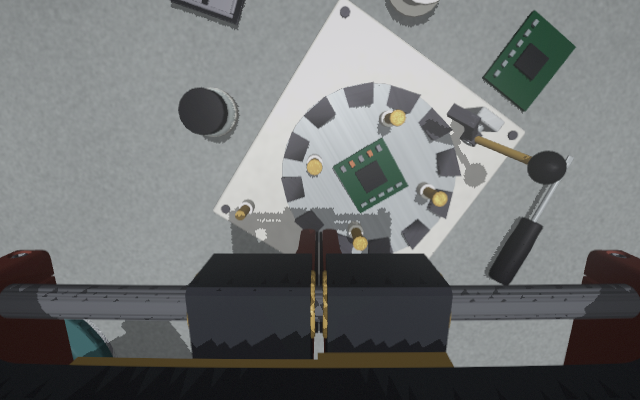

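View pics/wrist8.png

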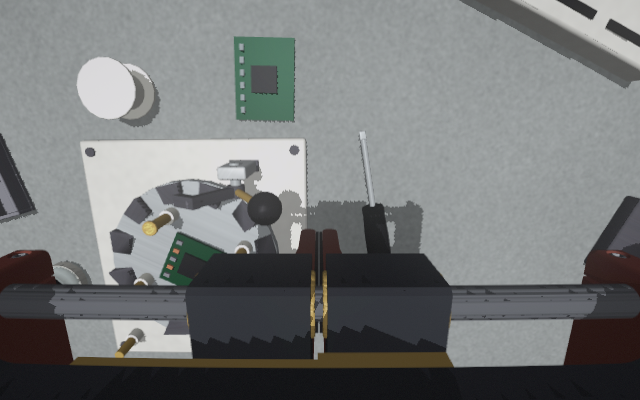

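View pics/side8.png

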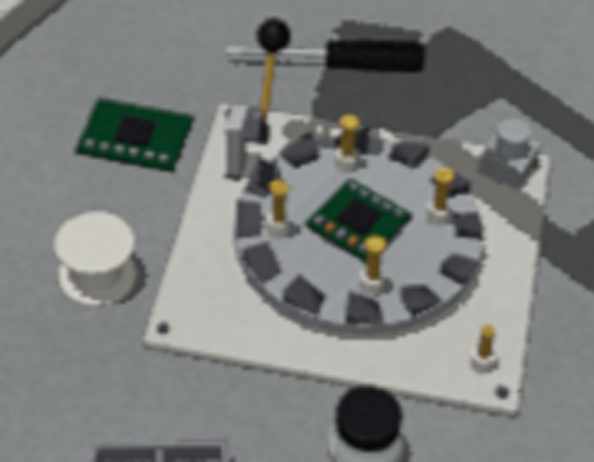

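```bash
python3 - <<'E'
import numpy as np
from h import *
f=np.load('w7.npz',allow_pickle=True);k=f['k'].item()
def ang(P):
    c=P.mean(0);v=P-c;a=np.degrees(np.arctan2(v[:,1],v[:,0]))-23.6;print(c,np.linalg.norm(v,axis=1).round(4),((a%90)-45).round(2),((a%90)-45).mean())
ang(ray(k,[(397.5,118),(440,199),(360,243),(314.5,167)],.08)[:,:2])
ang(np.array([(.5439,-.0547),(.4644,-.054),(.5549,.0191),(.4712,.0304)]))
g=np.load('w8.npz',allow_pickle=True)
b=ray(g['k'].item(),[(265,208)],.117)[0,:2];print('ball',b,[(b-C)@U,(b-C)@V])
E
```

```text
[ 0.51075396 -0.01392541] [0.0575 0.058  0.0575 0.0578] [-26.21 -26.36 -26.46 -26.37] -26.351686099832925
[ 0.5086 -0.0148] [0.0533 0.0591 0.0574 0.0587] [-27.1  -27.03 -32.39 -28.99] -28.87873270939096
ball [ 0.62428952 -0.06578653] [np.float64(0.08407804423600161), np.float64(-0.09302767135865399)]
```

Four pegs from the wrist view give -26.35° (-0.460 rad), with radii of 57.5–58 mm as they should be. The noisier top network gives -28.9°, with scattered radii. The ball is at (84,-93) mm in the indexer frame, as expected when fully up. I'll go down on its -y side and push it back.

```bash
python3 -m inch '[[[0,0,-0.03,0,1],[0,0,-0.06,0,1],[0,0,-0.085,0,1],[0,0,-0.085,0,1],[0,0,-0.085,0,1],[-0.002,0.0046,-0.085,0,1],[-0.004,0.0092,-0.085,0,1],[-0.004,0.0092,-0.085,0,1]]]'
python3 -m inch '[[[-0.002,0.0046,0,0,1],[-0.004,0.0092,0,0,1],[-0.006,0.0137,0,0,1],[-0.008,0.0183,0,0,1],[-0.010,0.0229,0,0,1],[-0.012,0.0275,0,0,1],[-0.014,0.0321,0,0,1],[-0.016,0.0367,0,0,1]]]'
python3 -m inch '[[[-0.001,0.0023,0,0,1],[-0.002,0.0046,0,0,1],[-0.003,0.0069,0,0,1],[-0.004,0.0092,0,0,1],[-0.006,0.0137,0,0,1],[-0.0075,0.0172,0,0,1],[-0.0085,0.0195,0,0,1],[-0.0085,0.0195,0,0,1]]]'
python3 m.py 9
```

```text
t: 13.85
tcp_pos: [0.6362, -0.0948, 0.1139]
tool_rot: [[0.918, 0.396, 0.002], [0.396, -0.918, -0.0], [0.001, 0.001, -1.0]]
contact_force: [0.2, 0.8, 0.0]
gripper_width: 0.0006
t: 14.65
tcp_pos: [0.6196, -0.0583, 0.1125]
tool_rot: [[0.918, 0.396, -0.0], [0.396, -0.918, 0.0], [-0.0, -0.0, -1.0]]
contact_force: [-0.3, -0.2, -0.6]
gripper_width: 0.0002
t: 15.45
tcp_pos: [0.6112, -0.0389, 0.1126]
tool_rot: [[0.918, 0.396, -0.0], [0.396, -0.918, 0.0], [-0.0, -0.0, -1.0]]
contact_force: [-0.7, -0.5, -0.2]
gripper_width: 0.0004
15.5 [ 0.61135511 -0.03917777  0.1126439 ]
side [ 0.5492 -0.0567  0.0838] 0.96 0.0576 -71.41
side [0.4718 0.028  0.0802] 0.94 0.0571 109.06
side [ 0.4691 -0.0539  0.0801] 0.94 0.0575 -159.66
side [0.5545 0.0221 0.0804] 0.72 0.0569 15.77
side [0.3839 0.0247 0.0104] 0.45 0.1324 139.4
top [0.5559 0.0163 0.0797] 0.95 0.0546 10.12
top [0.474  0.0282 0.0794] 0.58 0.0558 107.26
```

View pics/wrist9.png

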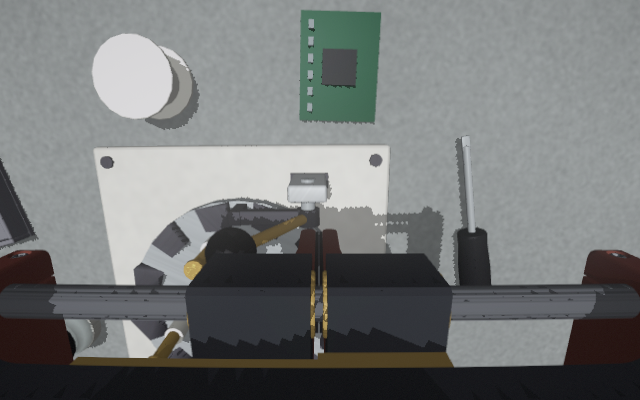

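View pics/side9.png

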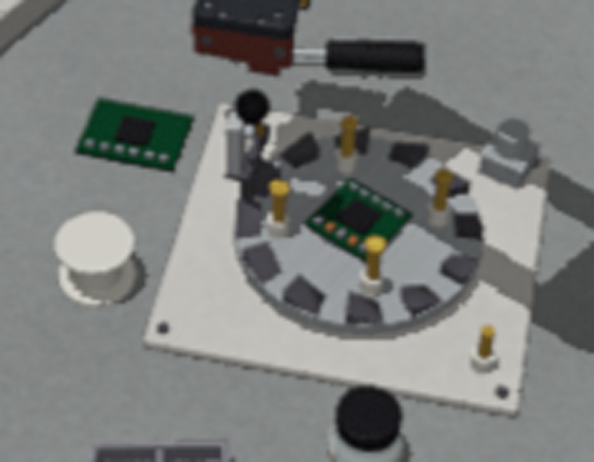

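The ball has tipped back to the +y side, at (230,240) px in the wrist view, and the finger is clear of it. I'll rise to the first viewing pose to check that the nose is fully seated.

```bash
python3 -m inch '[[[0,0,0.03,0,1],[0,0,0.07,0,1],[0,0,0.11,0,1],[-0.02,0,0.15,0,1],[-0.04,0,0.19,0.01,1],[-0.07,0.003,0.22,0.02,1],[-0.1,0.005,0.24,0.03,1],[-0.1075,0.005,0.24,0.03,1]]]'
python3 -m inch '[[[0,0,0,0,1],[0,0,0,0,1],[0,0,0,0,1],[0,0,0,0,1],[0,0,0,0,1],[0,0,0,0,1],[0,0,0,0,1],[0,0,0,0,1]]]'
python3 m.py 10
python3 - <<'E'
import numpy as np,cv2
from station import finder
for c in('wrist','side','top'):
    for n in('ball','nose'):
        print(c,n,[(np.round(x['location'],4),round(x['confidence'],2)) for x in finder.pinpoint(c,n)[:2]])
a=np.load('w1.npz',allow_pickle=True)['im'];b=np.load('w10.npz',allow_pickle=True)['im']
z=np.vstack([cv2.resize(q[60:130,270:400],None,fx=4,fy=4,interpolation=cv2.INTER_CUBIC) for q in(a,b)])
cv2.imwrite('pics/cmp.png',z[:,:,::-1])
z=b[40:260,220:400];cv2.imwrite('pics/w10z.png',cv2.resize(z,None,fx=2.7,fy=2.7,interpolation=cv2.INTER_CUBIC)[:,:,::-1])
E
```

```text
t: 16.5
tcp_pos: [0.5031, -0.0344, 0.3561]
tool_rot: [[0.906, 0.423, 0.005], [0.423, -0.906, -0.001], [0.004, 0.003, -1.0]]
contact_force: [1.2, 0.6, -0.2]
gripper_width: 0.0007
t: 17.3
tcp_pos: [0.504, -0.0344, 0.3526]
tool_rot: [[0.906, 0.423, -0.0], [0.423, -0.906, 0.0], [-0.0, -0.0, -1.0]]
contact_force: [0.0, -0.2, 0.3]
gripper_width: 0.0006
17.35 [ 0.50398334 -0.03431907  0.35266089]
side [0.4717 0.0292 0.0814] 0.71 0.0581 108.33
side [ 0.4691 -0.0547  0.0793] 0.7 0.0581 -159.09
side [ 0.5493 -0.0568  0.0841] 0.66 0.0578 -71.41
side [0.5538 0.0232 0.0783] 0.63 0.0571 17.07
side [4.123e-01 1.282e-01 3.000e-04] 0.53 0.1728 101.03
top [0.5558 0.0208 0.0783] 0.98 0.0571 13.93
top [ 0.4649 -0.0571  0.0816] 0.92 0.0627 -160.21
top [ 0.5435 -0.0564  0.079 ] 0.84 0.0537 -75.71
top [0.4727 0.0302 0.0813] 0.72 0.0582 106.94
top [ 0.5936 -0.0012  0.1203] 0.49 0.0841 -14.84
wrist ball [(array([0.5874, 0.0025, 0.1151]), 0.96)]
wrist nose [(array([0.5871, 0.0117, 0.0336]), 0.74), (array([ 0.5089, -0.0144, -0.0007]), 0.27)]
side ball [(array([0.5925, 0.0061, 0.1164]), 0.71)]
side nose [(array([0.5886, 0.0112, 0.0326]), 0.74), (array([ 0.4601, -0.1455,  0.0133]), 0.47)]
top ball [(array([ 0.5882, -0.0013,  0.1173]), 0.77)]
top nose [(array([0.5872, 0.0179, 0.0303]), 0.57)]
```

View pics/cmp.png

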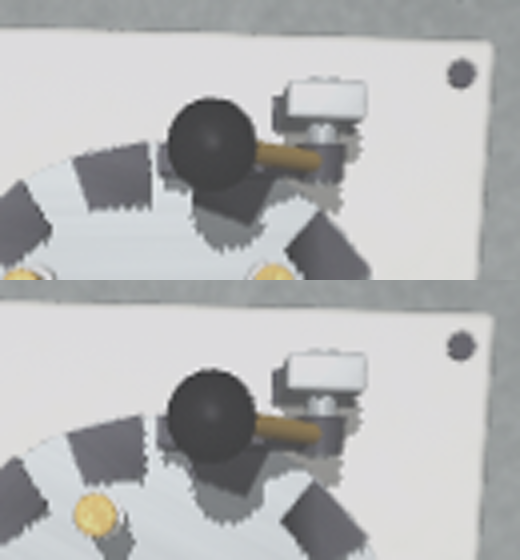

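View pics/w10z.png

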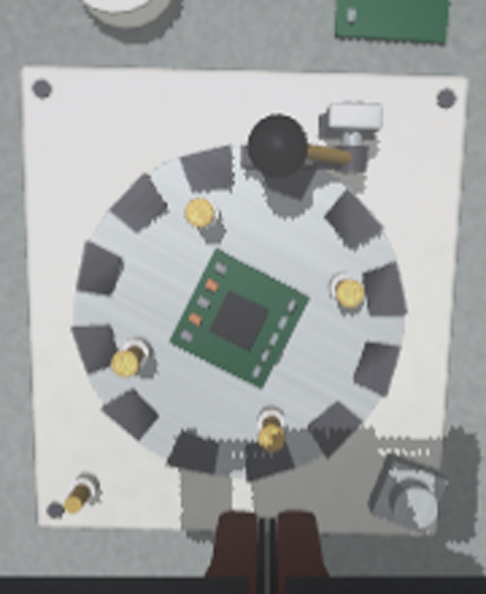

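Relative to the plate, the ball and lever sit where they did at the start (70 px below the corner hole in both views). The teeth are back nearly in their starting place, the pegs are one notch back, and the spare post and nozzle have not moved. I'll hand in.

```bash
python3 -c "
from station import job;print(job.hand_in())"
```

```text
the job is handed in; nothing more can be done
None
```

The wheel is one notch further back and the pawl is down in that next notch. I handed the job in at about 17.5 s, with the arm clear of everything.

I pushed the ball over so the pawl lifted and stayed up. Then I pushed peg1 with the shut fingertips until the wheel had turned from about +0.044 to about -0.46 rad, backed off, and pushed the ball back.

**Last checks:**
- **Pawl:** in a close wrist picture the ball and lever are in the same place relative to the plate as at the start. The finder puts the nose at 30–34 mm above the table; it should be 32 mm when fully down.
- **Wheel:** four pegs in the wrist view gave -26.35° (-0.460 rad), inside the -0.50 to -0.42 window.
- **Forces and loose things:** the wrist force in the readings I took stayed under 4 N. The spare post and nozzle had not moved. I saw no change in the other loose things, but did not measure them.

**Disagreement:** the finder's peg angles from the top camera were noisier and read further back, about -29° before the pawl dropped and up to -31° at the end. I trusted the wrist measurement, because its peg radii matched the stated 58 mm. The pawl seating fully also fits that value.

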